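# Bring the seed dish to the viewing notch

## Robot

A 6-joint arm with a two-finger parallel gripper is mounted at the origin on the work surface. World frame = base frame: x ahead of the robot, y to its left, z up, the work surface at z = 0. Lengths are in mm, angles in rad, forces in N, time in s.
With the tool pointing down it reaches from about 375 to 900 mm from the base axis. Payload 3.1 kg.
Tool frame: the origin (TCP) lies between the finger pads; the fingertips stand manip.finger_overhang ahead of it and the grasp point (between the pads) lies 3 mm ahead of it (manip.finger_overhang is the distance from the TCP to the fingertips, in mm); z points along the fingers, y is the direction in which the jaws open and shut (so a half turn about z gives the same grasp; the last joint's range is limited). The gripper opens to 85 mm and grips with 20 to 120 N. Pads are 22 mm wide; open, the fingers measure 114 mm over their backs; the gripper's body (76 mm by 85 mm) begins 54 mm behind the grasp point. The pads swing forward as they close: fully open they stand 13 mm farther back than shut.
Start: joints at [1.054, 0.527, 1.433, -0, 1.181, -0.178], TCP at [207.681, 589.462, 253.31] pointing down, gripper open.
Joint ranges: [-3.08, 3.08], [-0.75, 2.2], [0.22, 2.44], [-1.43, 4.57], [0, 2.65], [-2.85, 2.85]. Speed limits (rad/s): [2.79, 2.79, 3.14, 3.14, 3.14, 3.14].

## Interface

Orientations are given as a rotation vector (axis times angle).
In Python, from workcell import manip gives the robot as it stands. Calls block until the motion is done:
- manip.movep(position, orientation): joint-space move of the TCP to a pose.
- manip.servo_line(position, rotation=None, vel=150, contact_N=None): straight line of the TCP; rotation=None keeps the orientation; vel is the mean speed in mm/s. With contact_N (N) it stops when the force on the tool has changed by that much, and returns True; else False.
- manip.set_joints(angles): joint-space move.
- manip.set_gripper(opening, grasp_force=None): opening from 0.0 (shut) to 1.0 (fully open); grasp_force is the grip in N (None keeps the last); returns when the fingers have stopped.
- manip.dwell(seconds).
- manip.solve_ik(position, orientation): joint angles nearest the present ones, or None.
- manip.state(): the state.
- manip.camera(name): name is "side" or "top"; returns (picture, depth): 480x640x3 uint8, red, green, blue; 480x640 float32, mm along the optical axis (not along the pixel's ray), 0 where there is no reading.
- manip.calibration(name): a dict with "vertical_fov" (degrees; the focal length in pixels is half the picture's height over the tangent of half this angle, whatever the lens; pixels are square), "cx", "cy" (the principal point, pixels), "cam_to_world" (4x4, takes a point from camera to world coordinates). Camera axes: x right, y up, looking along -z (the intrinsics and any distortion apply to the point x, -y, -z); pixel columns grow to the right and rows downward; lengths in mm; the calibration is good to about 2 mm. A picture is of the moment at which its call begins. calibration takes no time and is no camera call.
A pose or a line that the arm cannot do raises manip.PlanningError and nothing moves.
- manip.job_done(): hands the job in, once; it reports no verdict.
Trained networks look in the newest picture that a camera, given by its name, has taken for a name from the list of things; names that differ only in an ending like _2 or _b are one class to them, and where a whole thing is asked for, a point or a joint stands for the part that bears it (a point fixed in the world has none). Each returns a list of dicts, best first, with "confidence" (0 to 1); they miss things now and then, are a little off and sometimes report something else, mostly with a low value. They report only what shows in the picture. A call takes as long as a camera call.
- manip.find_in(query, camera): "bbox" ([left, top, right, bottom] in pixels, round what is visible of it).
- manip.mark_of(query, camera): "uv" ([column, row] in pixels: a listed point, or the origin of a listed thing).
The state is a dict: "clock": time; "q": joint angles; "dq": joint speeds; "tau": joint torques, N m; "eef_pos": TCP position; "tcp_rot": TCP orientation; "wrist_force": force on the tool from outside, world axes, zero at the start; "moment": the same for the moment, N m; "width": opening from 0.0 (shut) to 1.0 (fully open).
Only numpy, scipy, OpenCV 4.12 (cv2) and the standard library are available. Lean on these libraries where they do the work, as an engineer would, in place of code of your own. Each camera call takes 0.05 s, during which the arm holds its last target.

## Task

On the seed viewer, first fold the dark green hinged cover up by its orange bar until it stands upright, and let go of the bar. Then take the carriage that carries the seed dish by its black handle and slide it along the rail towards the lit window until you feel its ball drop into the notch of the index strip, without running on past it, and finish while still gripping the handle firmly with the carriage seated in the notch. Leave everything standing around the viewer where it is.

Things in the scene. Friction and masses are not known exactly. Their poses are not given: they have to be found in the camera images.
- viewer: the seed viewer, fixed to the table: white base 180 (x) x 440 (y) x 30 mm high, with two steel rods along its y and a lit pale window in its deck at y = -90 mm. Origin under the centre of the base; its x points away from the robot side, its y along the rail, z up. Its position and yaw differ from run to run.
- cover (a joint): angle of the dark green cover panel (150 mm wide, 6 mm thick): 0 lying flat over the window 88 mm above the table, growing as its front edge is lifted, 1.57 upright, stops at 2.0. Starts near flat. The hinge is stiff (about 0.22 N m of friction) and stays where it is left. Flat, it bars the gripper, not the carriage, from the notch.
- cover_hinge (a point): middle of the cover's hinge line, at the far edge of the viewer, 88 mm above the table; the hinge line runs along the viewer's y. Located on the viewer at x = 75, y = -90 mm.
- cover_bar (a point): middle of the cover's orange round bar: 12 mm thick, 136 mm long, parallel to the hinge, 158 mm from it in the panel's plane. A 40 mm gap lies between bar and panel edge; the side arms stand 64 mm either side of the middle. The bar can turn between the fingers as the cover swings.
- carriage: carriage on the rods: aluminium plate 90 x 90 mm with a fixed glass seed dish (76 mm across, top 68 mm above the table) and an arm to -x with ball plunger and handle. Origin at the plate's underside centre, 42 mm above the table; axes as the viewer's. It slides only along the viewer's y, from the +y end; the notch lies 14 to 25 cm off towards -y. Sliding friction about 1.3 N; stays where left.
- handle (a point): top centre of the carriage's black handle: a square post 16 x 16 mm, 40 mm tall, sides parallel to the viewer's x and y, top 96 mm above the table, standing on a 22 mm wide arm. 115 mm from the carriage's origin along its -x.
- ball (a point): centre of the spring ball (12 mm across) in the brass plunger on the carriage arm while it rides on the strip, 70 mm from the carriage's origin along its -x; a red line on the plunger's top marks it. The ball presses down on the index strip with about 6 N.
- notch (a point): middle of the 10 mm long notch across the index strip (dark steel, 14 mm wide, top face 36 mm above the table), an orange mark on either side. Axes as the viewer's. The strip is fixed, at another place along the rail each run. Within 5 mm the ball pulls the carriage in; about 8 N along the rail gets it out again, and left free it centres itself.
- bell_a: frosted plastic germination bell (bystander): a cup standing mouth down, 100 mm across at the foot, 68 mm at the top, 110 mm tall; origin under its centre. Leave it where it is.
- bell_b: frosted plastic germination bell (bystander): a cup standing mouth down, 100 mm across at the foot, 68 mm at the top, 110 mm tall; origin under its centre. Leave it where it is.
- bell_c: frosted plastic germination bell (bystander): a cup standing mouth down, 100 mm across at the foot, 68 mm at the top, 110 mm tall; origin under its centre. Leave it where it is.
- bell_d: frosted plastic germination bell (bystander): a cup standing mouth down, 100 mm across at the foot, 68 mm at the top, 110 mm tall; origin under its centre. Leave it where it is.
- seed_tin: bystander: brass tin with a grey lid, 71 mm across, 67 mm tall, behind the viewer; origin under its centre.
- petri: bystander: shut petri dish, 93 mm across, 18 mm tall, on the table in front of the viewer; origin under its centre.
- tweezers: bystander: black tweezers 120 mm long, 10 mm wide, 9 mm thick, flat on the table in front of the viewer; origin under their middle.

How it is judged (in metres and radians):
On the way, in this order (a step that is already met when the one before it is completed fails the run):
1. the cover stands upright (within 8 degrees) (value of joint cover between 1.43 and 1.71 rad), for 0.3 s.
2. the carriage is in the notch, held by the fingers (y of ball in the frame of notch between -0.0025 and 0.0025 m and contact force between the fingers and carriage above 10 N), for 0.3 s.
At the end, for the whole second after the job is handed in: The cover stands upright within 8 degrees; the carriage's ball is within 2.5 mm of the notch's middle along the rail, at rest, and the fingers still grip the carriage, pressing on it with more than 10 N in all (all of step 1 and all of step 2 and linear speed of carriage below 0.01 m/s); the arm keeps its last pose, push and grip.
It fails at once if the carriage ran more than 12 mm past the notch (y of ball in the frame of notch below -0.012 m).
It fails at once if a bystander was moved more than 30 mm (distance of any of bell_a, bell_b, bell_c, bell_d, seed_tin, petri, tweezers from where it was at the start of the episode above 0.03 m).
It also fails if it takes over 70 s, if anything falls off the work surface, if the arm or the gripper's body presses on something with over 40 N, if the wrist force passes 120 N, or if a joint passes its speed limit or range.

## Working session

There is one attempt and no reset: what is moved stays moved. The work goes in short steps, each a Python script; the robot and the scene stay as the last script left them, time stands still between calls to the robot, and variables do not carry over. Pictures are saved under pics/ and viewed, and the job is handed in when it is done.

```bash
ls; mkdir -p pics; python3 - <<'E'
from workcell import manip
import cv2,numpy as np
for c in("side","top"):
    p,d=manip.camera(c); cv2.imwrite(f"pics/{c}0.png",p[:,:,::-1]); np.save(f"pics/{c}0.npy",d)
    k=manip.calibration(c); print(c,{a:(np.round(b,3).tolist() if not isinstance(b,str) else b) for a,b in k.items()})
    for q in ["cover_hinge","cover_bar","handle","ball","notch","viewer","carriage"]:
        print(q,[(np.round(m["uv"]).tolist(),round(m["confidence"],2)) for m in manip.mark_of(q,c)[:2]])
print(manip.finger_overhang,manip.state())
E
```

```text
pics
side {'vertical_fov': 44.532, 'cx': 318.56, 'cy': 233.662, 'cam_to_world': [[0.852, 0.269, -0.449, 40.648], [-0.524, 0.471, -0.71, -790.339], [0.02, 0.84, 0.542, 742.116], [0.0, 0.0, 0.0, 1.0]]}
cover_hinge [([401.0, 250.0], 0.64)]
cover_bar [([340.0, 275.0], 0.67)]
handle [([275.0, 238.0], 0.77), ([221.0, 228.0], 0.54)]
ball [([291.0, 251.0], 0.63)]
notch [([345.0, 298.0], 0.59)]
viewer [([343.0, 279.0], 0.77)]
carriage [([317.0, 243.0], 0.59), ([345.0, 280.0], 0.34)]
top {'vertical_fov': 46.528, 'cx': 313.77, 'cy': 236.714, 'cam_to_world': [[0.019, 0.98, -0.198, 344.991], [-1.0, 0.02, 0.003, 30.945], [0.007, 0.198, 0.98, 1144.362], [0.0, 0.0, 0.0, 1.0]]}
cover_hinge [([476.0, 259.0], 0.66), ([368.0, 176.0], 0.56)]
cover_bar [([378.0, 249.0], 0.73)]
handle [([278.0, 273.0], 0.64)]
ball [([280.0, 249.0], 0.97)]
notch [([368.0, 246.0], 0.73), ([276.0, 159.0], 0.33)]
viewer [([326.0, 223.0], 0.77), ([379.0, 252.0], 0.73)]
carriage [([276.0, 219.0], 0.94), ([277.0, 271.0], 0.29)]
22.0 {'clock': 0.8, 'q': array([ 1.05349374e+00,  5.27407871e-01,  1.43267628e+00, -1.23445743e-05,
        1.18139267e+00, -1.78510563e-01]), 'dq': array([ 0.00204615,  0.00107471, -0.0010004 ,  0.00033296,  0.0005484 ,
        0.00060605]), 'tau': array([-1.01090554e-03, -4.42258251e+01, -1.78415787e+01, -2.33596493e-04,
        6.14437595e-04,  1.65826062e-06]), 'eef_pos': array([207.69553786, 589.47354368, 253.37463105]), 'tcp_rot': array([5.29616067e-01, 3.09657805e+00, 1.64937858e-04]), 'wrist_force': array([-0.17646659,  0.09143263, -0.19916387]), 'moment': array([ 0.03761433, -0.01535372,  0.01128871]), 'width': 0.9976413743936127}
```

View pics/top0.png

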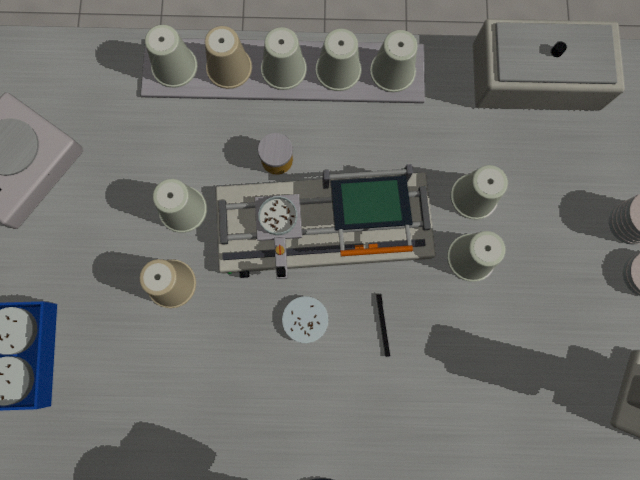

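View pics/side0.png

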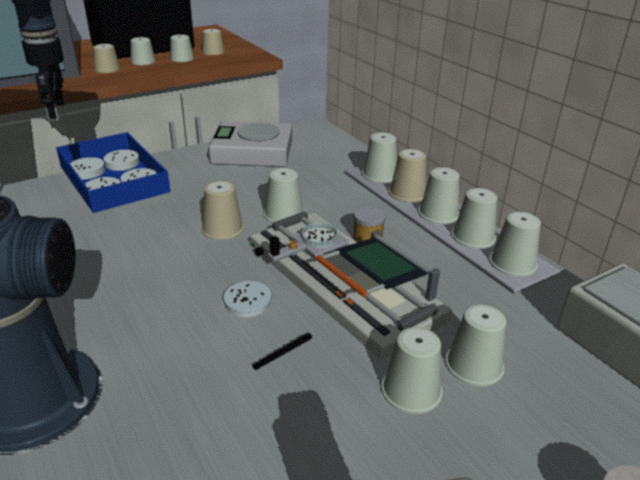

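```bash
cat > h.py <<'E'
from workcell import manip
import numpy as np,cv2
from scipy.spatial.transform import Rotation as R
def ray(c,u,v):
    k=manip.calibration(c); f=240/np.tan(np.radians(k["vertical_fov"]/2)); T=np.array(k["cam_to_world"])
    d=np.array([(u-k["cx"])/f,-(v-k["cy"])/f,-1.]); return T[:3,3],T[:3,:3]@d
def atz(c,u,v,z):
    o,d=ray(c,u,v); return o+d*(z-o[2])/d[2]
def atd(c,u,v,D):
    o,d=ray(c,u,v); return o+d*D
def proj(c,P):
    k=manip.calibration(c); f=240/np.tan(np.radians(k["vertical_fov"]/2)); T=np.array(k["cam_to_world"])
    p=T[:3,:3].T@(np.array(P)-T[:3,3]); return np.array([k["cx"]+f*p[0]/-p[2],k["cy"]-f*p[1]/-p[2]])
E
python3 - <<'E'
from h import *
p=cv2.imread("pics/top0.png"); s=p[150:300,200:450]; cv2.imwrite("pics/topz.png",cv2.resize(s,None,fx=3.2,fy=3.2,interpolation=cv2.INTER_CUBIC))
p=cv2.imread("pics/side0.png"); s=p[200:350,230:450]; cv2.imwrite("pics/sidez.png",cv2.resize(s,None,fx=3.6,fy=3.6,interpolation=cv2.INTER_CUBIC))
print(manip.calibration("top").keys())
d=np.load("pics/top0.npy"); print((d>0).mean())
for n,u,v,z in [("bar",378,250,88),("hinge",368,176,88),("handle",280,272,96),("ball",280,249,50),("car",276,219,42)]:
    print(n,atz("top",u,v,z).round(1),atd("top",u,v,np.median(d[v-1:v+2,u-1:u+2])).round(1))
for n,u,v,z in [("bar",340,275,88),("hinge",401,250,88),("handle",275,238,96),("notch",345,298,36)]:
    print(n,atz("side",u,v,z).round(1))
E
```

```text
dict_keys(['vertical_fov', 'cx', 'cy', 'cam_to_world'])
0.9960611979166667
bar [534.5 -96.6  88. ] [530.4 -93.9 110.8]
hinge [682.5 -77.4  88. ] [682.7 -77.5  87.6]
handle [487.1  90.   96. ] [486.9  89.9  97.6]
ball [539.4  94.   50. ] [536.3  92.9  67.5]
car [602.4 104.4  42. ] [599.2 103.5  55.7]
bar [543.6 -73.6  88. ]
hinge [694.  -65.3  88. ]
handle [492.4  86.3  96. ]
notch [551.8 -82.3  36. ]
```

View pics/topz.png

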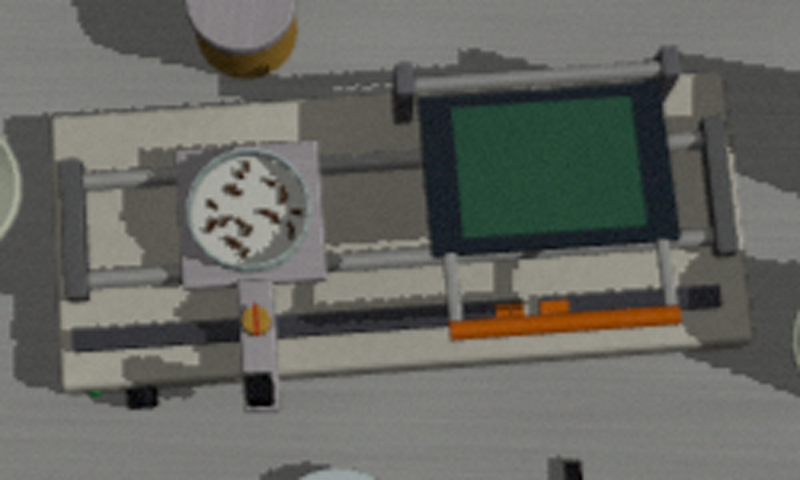

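View pics/sidez.png

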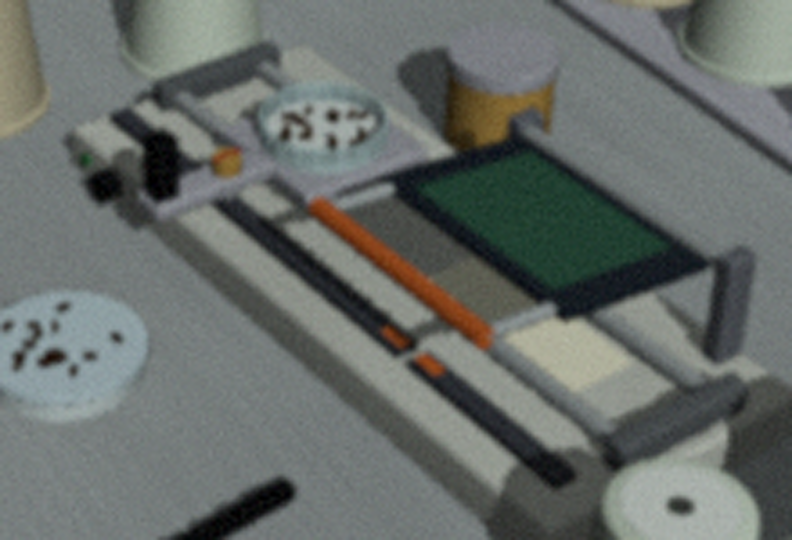

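```bash
cat > fit.py <<'E'
from h import *
from scipy.optimize import least_squares
t=lambda a,b:(200+a/3.2,150+b/3.2); s=lambda a,b:(230+a/3.6,200+b/3.6)
# params x,y,yaw,carr,notch,a, camera shifts px
def mod(p,n):
    c,sn=np.cos(p[2]),np.sin(p[2])
    a=p[5]; bar=lambda y:(75-158*np.cos(a),y,88+158*np.sin(a))
    L={"bl":(90,220,30),"fl":(-90,220,30),"fr":(-90,-220,30),"br":(90,-220,30),"handle":(-115,p[3],96),
     "ball":(-70,p[3],64),"notch":(-70,p[4],36),"b1":bar(-22),"b2":bar(-158),"dish":(0,p[3],68),"bm":bar(-90)}[n]
    return np.array([p[0]+c*L[0]-sn*L[1],p[1]+sn*L[0]+c*L[1],L[2]])
obs=[("top",n,t(*z)) for n,z in dict(bl=(53,115),fl=(65,390),fr=(750,340),br=(718,73),handle=(259,389),notch=(532,308.5),b1=(450,331),b2=(680,313),dish=(247,210)).items()]
obs+=[("side",n,s(*z)) for n,z in dict(handle=(161,138),notch=(412,350),b1=(318,205),b2=(486,338),dish=(321,120)).items()]
def res(p):
    r=[]
    for c,n,uv in obs:
        e=proj(c,mod(p,n))-uv+(p[6:8] if c=="top" else p[8:10]); r+=list(e)
    return np.array(r+list(p[6:10]))
f=least_squares(res,[600,0,0.1,100,-70,.1,0,0,0,0],loss="soft_l1",x_scale=[10,10,.1,10,10,.1,1,1,1,1])
if __name__=="__main__":
    p=f.x; print(p.round(3)); r=f.fun
    for i,(c,n,_) in enumerate(obs): print(c,n,r[2*i:2*i+2].round(1))
    for n in("handle","notch","bm"): print(n,mod(p,n).round(1))
    d=np.load("pics/top0.npy")
    # cover plane + viewers in depth
    for y in(-60,-90,-120):
      for x in(20,60):
        q=[p[0]+np.cos(p[2])*x-np.sin(p[2])*y,p[1]+np.sin(p[2])*x+np.cos(p[2])*y,95]; u,v=proj("top",q).round().astype(int)
        print(x,y,atd("top",u,v,np.median(d[v-1:v+2,u-1:u+2])).round(1))
E
python3 fit.py
```

```text
[ 6.08628e+02  6.27200e+00  8.60000e-02  9.14450e+01 -8.04480e+01
  9.20000e-02 -4.40000e-02  1.36200e+00  8.04000e-01 -2.27000e-01]
top bl [-1.2 -1.7]
top fl [-2.  -1.7]
top fr [ 1.3 -0.3]
top br [ 1.8 -1.6]
top handle [0.3 2.3]
top notch [0.3 3.8]
top b1 [-0.7 -1. ]
top b2 [-1.2 -0. ]
top dish [1.5 2.6]
side handle [-1.9 -0. ]
side notch [-2.   0.9]
side b1 [1.3 0.1]
side b2 [1.2 0.1]
side dish [-0.5 -0.9]
handle [486.2  87.5  96. ]
notch [545.8 -79.9  36. ]
bm [534.3 -90.4 102.5]
20 -60 [632.1 -51.1  98.6]
60 -60 [674.2 -49.4  92.9]
20 -90 [634.7 -82.1  98.8]
60 -90 [677.2 -79.   92.1]
20 -120 [ 637.3 -111.3   98.9]
60 -120 [ 679.7 -108.5   92.5]
```

```bash
python3 - <<'E'
from fit import *
d=np.load("pics/top0.npy")
C=[atz("top",*o[2],30) for o in obs[:4]]
print(np.round(C,1),[np.linalg.norm(C[i]-C[(i+1)%4]).round(1) for i in range(4)])
for u,v in [(225,195),(225,262),(300,262),(428,250),(330,320),(500,330),(320,130),(150,350),(560,150)]: print((u,v),atd("top",u,v,np.median(d[v-1:v+2,u-1:u+2])).round(1))
B=[atz("top",*o[2],104) for o in obs[6:8]];print(B,np.linalg.norm(B[0]-B[1]))
for o in obs: 
    if o[0]=="side" and o[1]in("b1","b2"): print(atz("side",*o[2],104))
H=atz("top",*obs[4][2],96);D=atz("top",*obs[8][2],68);print(H,D,np.linalg.norm((H-D)[:2]))
np.set_printoptions(linewidth=200)
print(d[240:260,375].round())
ds=np.load("pics/side0.npy")
for u,v in [(341,275),(320,258),(362,292),(275,238),(344,297)]: print(atd("side",u,v,np.median(ds[v-1:v+2,u-1:u+2])).round(1))
E
```

```text
[[ 673.   230.5   30. ]
 [ 494.   213.5   30. ]
 [ 534.3 -217.8   30. ]
 [ 710.5 -201.2   30. ]] [np.float64(179.9), np.float64(433.2), np.float64(176.9), np.float64(433.3)]
(225, 195) [653.5 211.9  31.4]
(225, 262) [513.9 204.8  32.1]
(300, 262) [517.   53.9  31.2]
(428, 250) [ 546.8 -205.    31. ]
(330, 320) [403.9  -9.1   1.7]
(500, 330) [ 390.4 -353.7    1.3]
(320, 130) [812.1  18.    1.9]
(150, 350) [337.6 350.4   2. ]
(560, 150) [ 7.780e+02 -5.024e+02  5.000e-01]
[array([523.62303052, -23.9509245 , 104.        ]), array([ 537.15708323, -160.15296486,  104.        ])] 136.87281095821248
[527.0465052  -23.00675432 104.        ]
[ 538.93444405 -158.56263215  104.        ]
[487.98612085  88.2068091   96.        ] [603.25659252 100.54825066  68.        ] 115.92925782157879
[1134. 1135. 1127. 1128. 1129. 1130. 1126. 1126. 1051. 1047. 1047. 1049. 1050. 1050. 1129. 1124. 1129. 1131. 1129. 1128.]
[527.7 -99.4 110.7]
[522.6 -36.  111. ]
[ 532.7 -157.7  110.1]
[491.9  85.5  96.6]
[554.9 -74.4  31.7]
```

```bash
sed -i 's/"fl":(-90,220,30),"fr":(-90,-220,30)/"fl":(-90,220,0),"fr":(-90,-220,0)/' fit.py; python3 fit.py
```

```text
Traceback (most recent call last):
  File "fit.py", line 18, in <module>
    f=least_squares(res,[600,0,0.1,100,-70,.1,0,0,0,0],loss="soft_l1",x_scale=[10,10,.1,10,10,.1,1,1,1,1])
  File "fit.py", line 16, in res
    e=proj(c,mod(p,n))-uv+(p[6:8] if c=="top" else p[8:10]); r+=list(e)
      ~~~~^^^^^^^^^^^^
  File "h.py", line 12, in proj
    k=manip.calibration(c); f=240/np.tan(np.radians(k["vertical_fov"]/2)); T=np.array(k["cam_to_world"])
ValueError: time passes only in moves, steps and waits
```

```bash
sed -i 's/k=manip.calibration(c)/k=cal(c)/; s/^def ray/_c={}\ndef cal(c):\n    if c not in _c: _c[c]=manip.calibration(c)\n    return _c[c]\ndef ray/' h.py; python3 fit.py; python3 -c "
from h import *;print(manip.state()['clock'])"
```

```text
[ 6.09226e+02  6.26700e+00  8.60000e-02  9.16500e+01 -8.02680e+01
  8.80000e-02  6.70000e-02  7.12000e-01  6.52000e-01 -2.45000e-01]
top bl [-1.  -2.5]
top fl [ 0.5 -0.5]
top fr [-1.8  1.1]
top br [ 1.9 -2.6]
top handle [0.3 1.4]
top notch [0.3 2.8]
top b1 [-0.6 -1.9]
top b2 [-1.2 -1. ]
top dish [1.5 1.7]
side handle [-1.9 -0.1]
side notch [-1.9  0.7]
side b1 [1.5 0.3]
side b2 [1.3 0.3]
side dish [-0.4 -1.1]
handle [486.8  87.7  96. ]
notch [546.4 -79.7  36. ]
bm [534.9 -90.5 101.9]
20 -60 [634.3 -51.2  98. ]
60 -60 [674.2 -49.4  92.9]
20 -90 [637.  -82.3  97.7]
60 -90 [677.2 -79.   92.1]
20 -120 [ 639.3 -111.3   98.8]
60 -120 [ 679.7 -108.5   92.5]
0.8
```

```bash
python3 - <<'E'
from fit import *
p=np.array([609,6.3,.096]);c,s_=np.cos(p[2]),np.sin(p[2])
def loc(P): d=P-np.array([p[0],p[1],0]); return np.array([c*d[0]+s_*d[1],-s_*d[0]+c*d[1],d[2]]).round(1)
Z=dict(bl=30,br=30,fl=0,fr=0,handle=96,notch=36,b1=105,b2=105,dish=68)
for cm,n,uv in obs: print(cm,n,loc(atz(cm,*uv,Z[n])))
for n,uv,z in [("strip",(75,340),36),("strip",(720,297),36),("window?",(0,0),30),("hpostL",(404,68),95),("hpostR",(668,55),95),("plate bl",(178,153),46),("plate br",(318,143),46),("plate fr",(325,277),46),("plate fl",(183,288),46)]: print(n,loc(atz("top",*t(*uv),z)))
E
```

```text
top bl [ 85.2 217.1  30. ]
top fl [-90.2 221.8   0. ]
top fr [ -91.4 -223.1    0. ]
top br [  81.1 -216.2   30. ]
top handle [-112.6   93.1   96. ]
top notch [-66.2 -79.5  36. ]
top b1 [-88.  -21.9 105. ]
top b2 [ -87.6 -158.6  105. ]
top dish [ 3.3 94.4 68. ]
side handle [-109.6   90.1   96. ]
side notch [-64.8 -80.2  36. ]
side b1 [-85.3 -22.4 105. ]
side b2 [ -86.4 -158.3  105. ]
side dish [ 1.1 87.7 68. ]
strip [-64.4 208.7  36. ]
strip [ -67.9 -198.8   36. ]
window? [166.2 248.3  30. ]
hpostL [78.9 -8.6 95. ]
hpostR [  75.  -171.3   95. ]
plate bl [ 49.2 136.6  46. ]
plate br [49.1 47.4 46. ]
plate fr [-38.1  49.3  46. ]
plate fl [-38.4 138.4  46. ]
```

```bash
cat >> h.py <<'E'
YAW=0.095
def rot(yaw=YAW,flip=False):
    y=np.array([np.cos(yaw),np.sin(yaw),0])*(-1 if flip else 1); z=np.array([0,0,-1.]); x=np.cross(y,z)
    return R.from_matrix(np.stack([x,y,z],1)).as_rotvec()
def st():
    s=manip.state(); print("t%.1f"%s["clock"],"p",s["eef_pos"].round(1),"F",s["wrist_force"].round(1),"M",s["moment"].round(2),"w",round(s["width"],3)); return s
def snap(c,n,box=None,f=1):
    p,d=manip.camera(c); p=p[:,:,::-1]
    if box: p=cv2.resize(p[box[1]:box[3],box[0]:box[2]],None,fx=f,fy=f,interpolation=cv2.INTER_CUBIC)
    cv2.imwrite(f"pics/{n}.png",p); return d
E
python3 - <<'E'
from h import *
for fl in(0,1):
    for P in([531.5,-91.5,250],[531.5,-91.5,108.5],[687,-77,250],[490,88,84],[505,-80,84]):
        q=manip.solve_ik(P,rot(flip=fl)); print(fl,None if q is None else np.round(q,2))
E
```

```text
0 [-0.38  0.42  1.65 -0.    1.07 -0.47]
0 [-0.38  0.63  1.77 -0.    0.74 -0.47]
0 [-0.27  0.62  1.25 -0.    1.26 -0.37]
0 [-0.05  0.64  1.88 -0.    0.61 -0.14]
0 [-0.38  0.65  1.85 -0.    0.64 -0.47]
1 [-0.38  0.42  1.65 -0.    1.07  2.67]
1 [-0.38  0.63  1.77 -0.    0.74  2.67]
1 [-0.27  0.62  1.25 -0.    1.26  2.77]
1 None
1 [-0.38  0.65  1.85 -0.    0.64  2.67]
```

```bash
python3 - <<'E'
from h import *
manip.movep([531.5,-91.5,250],rot())
manip.set_gripper(0.42,grasp_force=25)
manip.servo_line([531.5,-91.5,150])
st()
snap("side","a1",(250,180,450,330),4); snap("top","a1t",(280,140,460,275),4)
E
```

```text
t4.8 p [532.1 -91.7 150.5] F [ 0.9  0.3 -0.4] M [-0.05 -0.03 -0.01] w 0.421
```

View pics/a1.png

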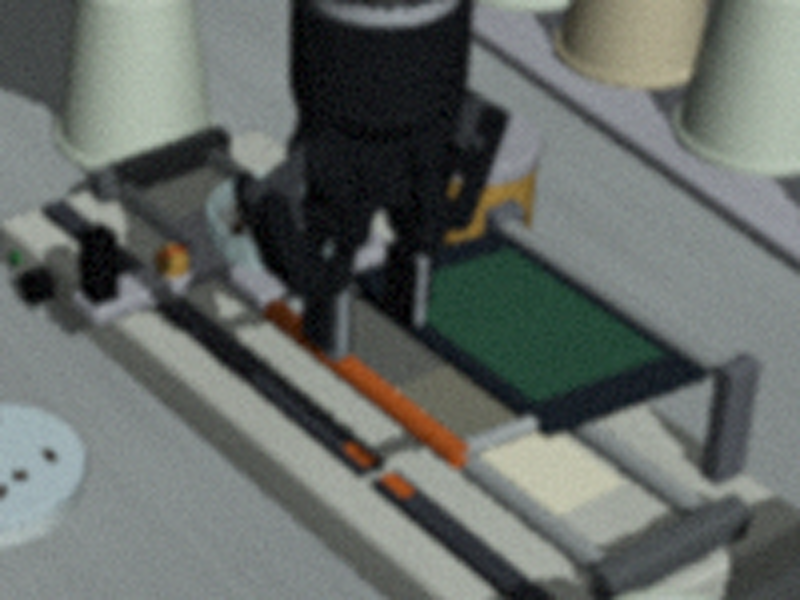

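View pics/a1t.png

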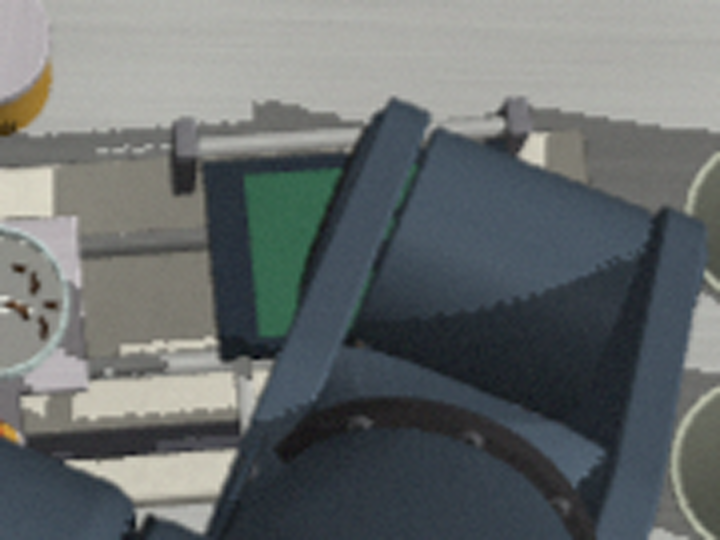

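```bash
python3 - <<'E'
from h import *
print((proj("side",[532.1,-91.7,150.5-22])-[250,180])*4, (proj("side",[531.5,-91.5,105.5])-[250,180])*4)
print(manip.servo_line([531.5,-91.5,108.5],vel=80,contact_N=6)); st()
snap("side","a2",(250,180,450,330),4)
E
```

```text
[364.36241669 336.25558506] [360.93487315 377.66338547]
False
t5.6 p [531.7 -91.6 108.5] F [-0.2  0.4 -0.2] M [-0.04 -0.05  0.02] w 0.425
```

View pics/a2.png

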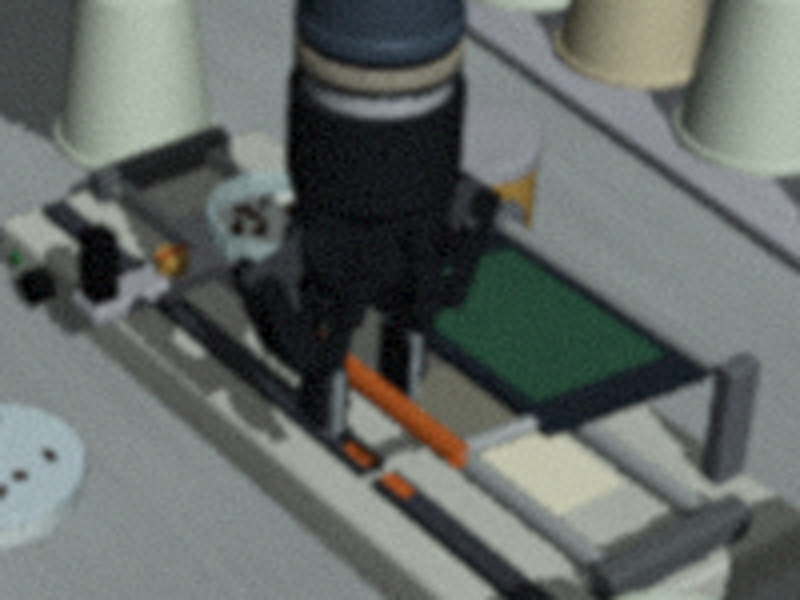

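The fingers straddle the bar (bar between them at about (345,365) in the zoom), so I close.

```bash
python3 - <<'E'
from h import *
manip.set_gripper(0.0,grasp_force=25); st(); manip.dwell(.3); st()
E
```

```text
t6.0 p [531.3 -91.6 108.8] F [-1.8 -0.6  0.4] M [-0.16  0.13 -0.01] w 0.129
t6.3 p [531.3 -91.6 108.5] F [-1.9 -1.4  0.6] M [-0.27  0.21 -0.02] w 0.124
```

```bash
cat > arc.py <<'E'
from h import *
import sys
a0=.11; P0=np.array([531.3,-91.6,108.5]); u=np.array([np.cos(YAW),np.sin(YAW),0]); Z=np.array([0,0,1.])
H=P0+158*(np.cos(a0)*u-np.sin(a0)*Z)
def pos(a): return H+158*(-np.cos(a)*u+np.sin(a)*Z)
E
python3 - <<'E'
from arc import *
for a in np.arange(.2,1.0,.1):
    hit=manip.servo_line(pos(a),vel=80,contact_N=30)
    F=manip.state()["wrist_force"]; print(round(a,2),hit,F.round(1), "rad",round(F@(-np.cos(a)*u+np.sin(a)*Z),1))
    if hit or np.linalg.norm(F)>40: break
st(); snap("side","a3")
E
```

```text
0.2 False [-1.8 -2.4  0.4] rad 2.0
0.3 False [-3.4 -2.3  1.6] rad 3.9
0.4 False [-4.2 -2.7  2.3] rad 5.0
0.5 False [-6.3 -3.5  3.8] rad 7.6
0.6 False [-8.1 -4.1  4.2] rad 9.4
0.7 False [-8.  -3.7  6.9] rad 10.8
0.8 False [-11.8  -4.6  10.6] rad 16.1
0.9 False [-12.4  -3.8  14.8] rad 19.5
t9.0 p [586.5 -86.5 216.8] F [-12.4  -3.8  14.8] M [-0.68  2.23 -0.04] w 0.128
```

View pics/a3.png

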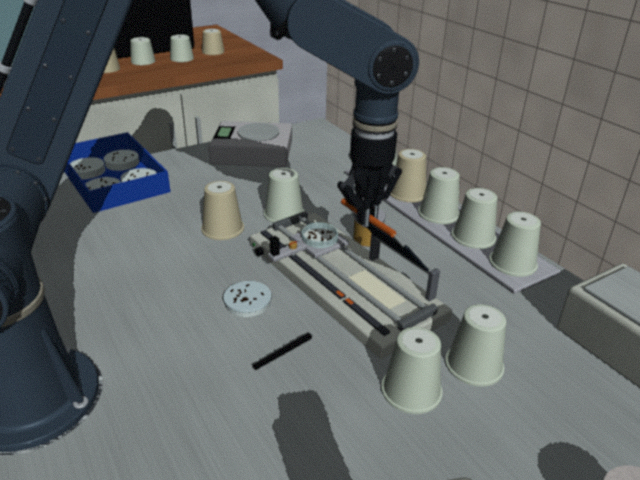

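```bash
python3 - <<'E'
from arc import *
a=.9
n=-np.cos(a)*u+np.sin(a)*Z
for r in (1,2,3,4,5):
    manip.servo_line(pos(a)+r*n,vel=40,contact_N=40); F=manip.state()["wrist_force"]; print(r,F.round(1),round(F@n,1))
    if F@n<3: break
st()
E
```

```text
1 [-10.1  -3.8  10.1] 14.3
2 [-6.6 -4.   6.6] 9.4
3 [-5.7 -3.3  3.8] 6.7
4 [-2.8 -4.1 -0.1] 1.9
t10.1 p [587.4 -86.4 217.9] F [-2.8 -4.1 -0.1] M [-0.54  0.61 -0.02] w 0.131
```

```bash
python3 - <<'E'
from arc import *
r=4.
for a in np.arange(1.0,1.56,.08):
    r+=.6
    n=-np.cos(a)*u+np.sin(a)*Z; t=np.sin(a)*u+np.cos(a)*Z
    hit=manip.servo_line(pos(a)+r*n,vel=80,contact_N=30)
    F=manip.state()["wrist_force"]; print(round(a,2),round(r,1),hit,F.round(1),"rad",round(F@n,1),"tan",round(F@t,1))
    r+=np.clip(F@n*.12,-1.5,1.5)
    if hit: break
st(); snap("side","a4",(270,140,470,290),4); d=snap("top","a4t",(280,100,460,235),4); np.save("pics/a4.npy",d)
E
```

```text
1.0 4.6 False [-2.  -2.9  4.3] rad 4.8 tan 0.4
1.08 5.8 False [ 0.3 -1.8  0.5] rad 0.4 tan 0.4
1.16 6.4 False [ 1.  -2.8 -1.3] rad -1.5 tan 0.1
1.24 6.8 False [ 1.4 -4.6 -0.6] rad -0.9 tan 0.7
1.32 7.3 False [ 1.5 -3.5 -0.4] rad -0.7 tan 1.0
1.4 7.9 False [ 0.8 -5.4  0.5] rad 0.5 tan 0.4
1.48 8.5 False [ 1.  -4.7  0.5] rad 0.5 tan 0.5
1.56 9.2 False [ 0.5 -5.6  0.8] rad 0.8 tan -0.1
t12.7 p [685.8 -77.3 258.2] F [ 0.5 -5.6  0.8] M [-0.97  0.04 -0.03] w 0.121
```

View pics/a4.png

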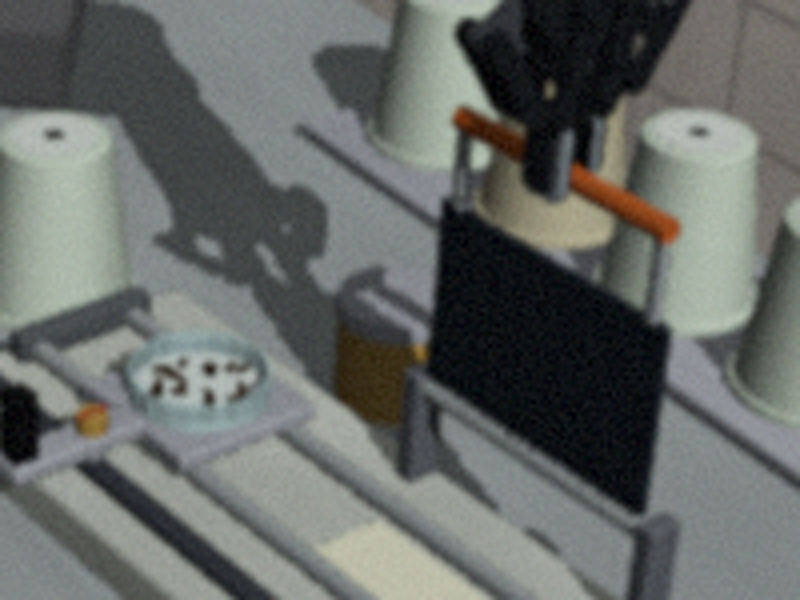

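View pics/a4t.png

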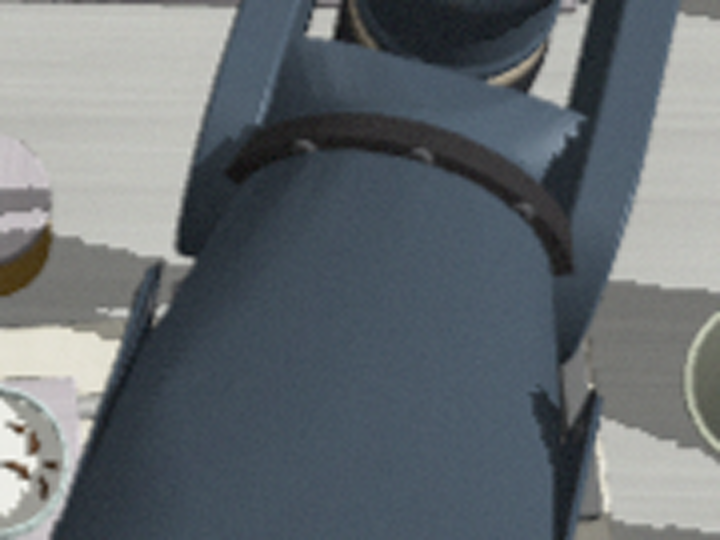

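```bash
python3 - <<'E'
from h import *
manip.set_gripper(0.42); s=st(); p=s["eef_pos"]
manip.servo_line([p[0],p[1],310],vel=120); st()
manip.movep([480,90,200],rot()); st()
snap("side","a5",(270,140,470,290),4); d=snap("top","a5t"); np.save("pics/a5.npy",d)
E
```

```text
t13.1 p [685.6 -75.9 258.2] F [1.  0.2 0.1] M [0.01 0.03 0.04] w 0.416
t13.7 p [685.3 -75.7 309.7] F [ 0.3  0.9 -0.2] M [-0.02  0.01 -0.03] w 0.418
t14.8 p [481.9  89.6 200.4] F [ 0.9  0.  -0.2] M [-0.03 -0.01  0.02] w 0.421
```

View pics/a5.png

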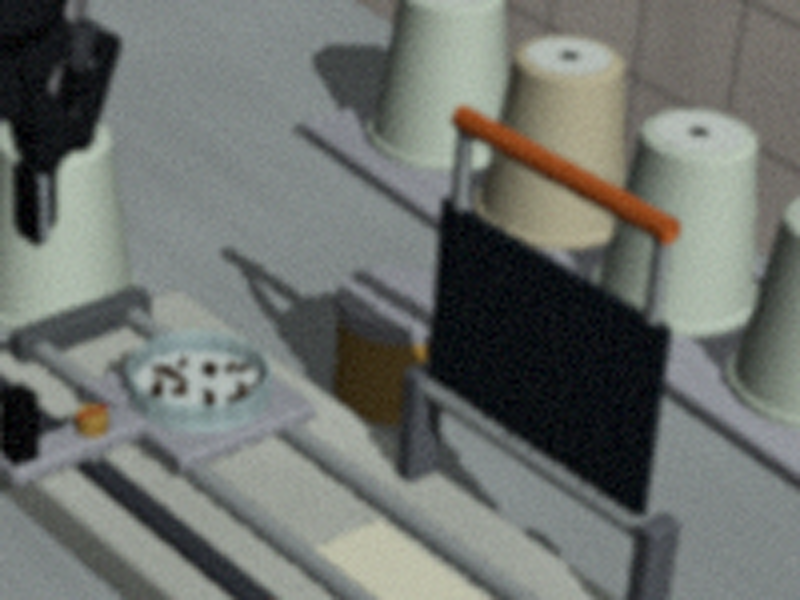

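View pics/a5t.png

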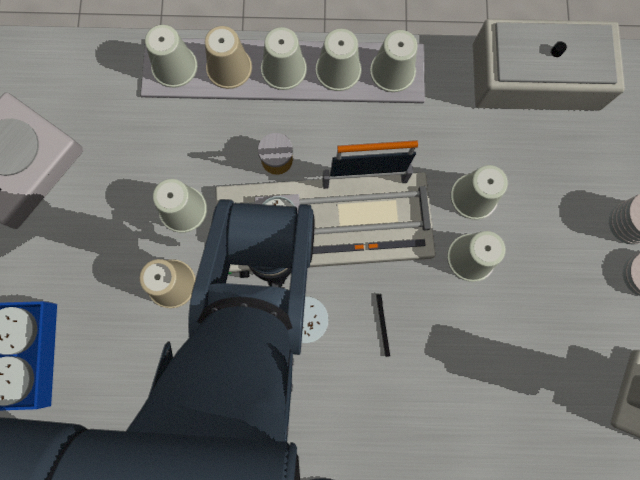

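```bash
python3 - <<'E'
from h import *
d=np.load("pics/a5.npy"); p=cv2.imread("pics/a5t.png").astype(int)
m=(p[:,:,2]>150)&(p[:,:,1]<110)&(p[:,:,0]<70); m[200:]=0
v,u=np.nonzero(m); print(len(u),u.min(),u.max(),u.mean(),v.mean())
pts=np.array([atd("top",a,b,d[b,a]) for a,b in zip(u,v)]); print(np.median(pts,0))
print("bar top@246",atz("top",u.mean(),v.mean(),246),"side",atz("side",411.8,183.5,246),"hinge side",atz("side",403,252.75,88))
p=cv2.imread("pics/a5t.png"); cv2.imwrite("pics/a5z.png",cv2.resize(p[130:200,310:440],None,fx=6,fy=6))
# notch marks
for name,im in(("top","a5t"),):
    q=cv2.imread(f"pics/{im}.png").astype(int)
    m=(q[:,:,2]>150)&(q[:,:,1]<120)&(q[:,:,0]<80); m[:235]=0; m[260:]=0; m[:,:340]=0
    v,u=np.nonzero(m); print(len(u),u.min(),u.max(),u.mean(),v.mean(),atz("top",u.mean(),v.mean(),36))
E
```

```text
386 338 417 377.88860103626945 145.33678756476684
[684.1500395  -77.60523605 252.42391739]
bar top@246 [686.76196844 -78.07096427 246.        ] side [686.94650918 -81.19455367 246.        ] hinge side [691.41172194 -74.86549434  88.        ]
60 355 376 365.23333333333335 245.85 [551.83337639 -77.1169525   36.        ]
```

View pics/a5z.png

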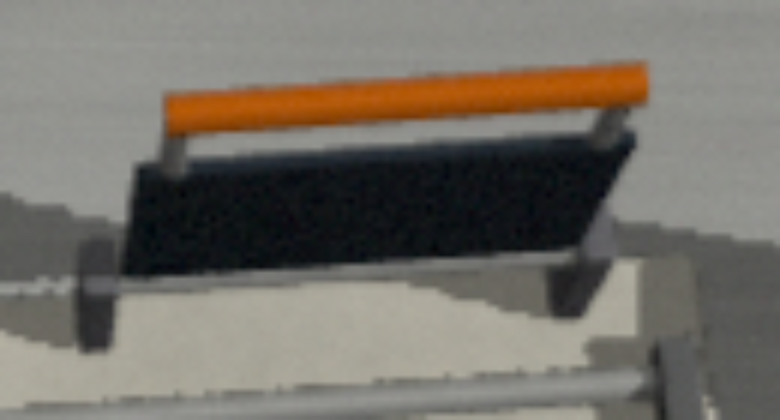

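```bash
python3 - <<'E'
from h import *
manip.servo_line([489,88,130],vel=120)
snap("side","b1",(240,190,360,280),6)
print(manip.servo_line([489,88,84],vel=60,contact_N=5)); st()
snap("side","b2",(240,190,360,280),6)
E
```

```text
False
t16.6 p [489.2  88.   84.1] F [-0.1 -0.  -0.1] M [-0.02 -0.    0.02] w 0.419
```

View pics/b2.png

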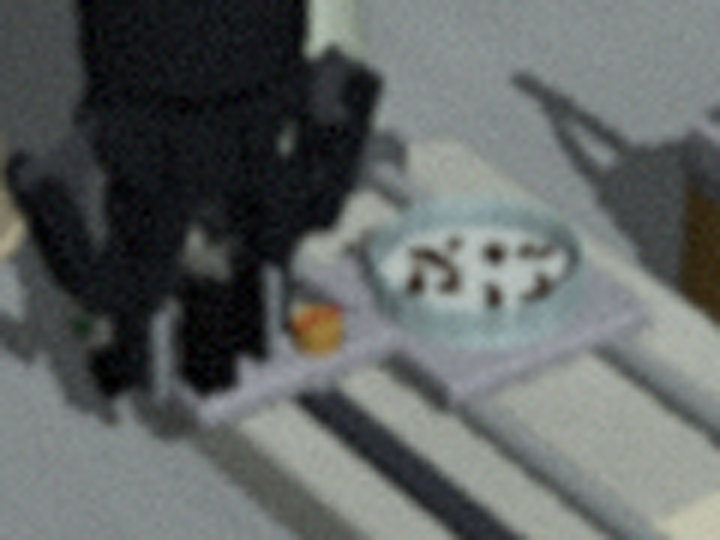

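The handle (about (210,330) in the zoom) sits between the two fingers, and the inner one clears the plunger. I close lightly and check the side load.

```bash
python3 - <<'E'
from h import *
manip.set_gripper(0.0,grasp_force=20); st(); manip.dwell(.3); st()
E
```

```text
t17.0 p [491.7  88.1  84.6] F [ 4.9  1.9 -2. ] M [ 0.2  -0.28 -0.02] w 0.18
t17.3 p [491.7  88.1  84.6] F [ 4.7  1.3 -1.3] M [ 0.21 -0.29  0.04] w 0.185
```

```bash
cat > drag.py <<'E'
from h import *
P0=np.array([491.7,88.0,84.]); r=np.array([np.sin(YAW),-np.cos(YAW),0]); nx=np.array([np.cos(YAW),np.sin(YAW),0])
E
python3 - <<'E'
from drag import *
manip.servo_line(P0,vel=20); manip.set_gripper(0.0,grasp_force=60); st()
off=0
for s in (30,60,90,120,140):
    h=manip.servo_line(P0+s*r+off*nx,vel=50,contact_N=15)
    S=manip.state();F=S["wrist_force"];e=S["eef_pos"]
    print(s,h,"along",round((e-P0)@r,1),"perp",round((e-P0)@nx,1),"Fr",round(F@r,1),"Fn",round(F@nx,1),"Fz",round(F[2],1),"off",off)
    if h: break
    off+=round(np.clip(.3*(F@nx),-1.5,1.5),2)
st(); snap("top","c1",(260,130,440,265),4); snap("side","c1s",(240,170,440,320),4)
E
```

```text
t17.8 p [491.8  88.1  84.6] F [-0.3  1.1  5.8] M [ 0.24  0.02 -0.01] w 0.177
30 False along 30.3 perp 0.0 Fr 1.0 Fn -0.3 Fz 5.9 off 0
60 False along 60.1 perp -0.1 Fr -0.5 Fn -1.1 Fz 5.4 off -0.1
90 False along 90.2 perp -0.2 Fr 0.3 Fn -0.6 Fz 6.1 off -0.42000000000000004
120 False along 120.3 perp -0.3 Fr -0.7 Fn 0.1 Fz 7.2 off -0.6100000000000001
140 False along 140.7 perp -0.4 Fr 1.7 Fn -1.3 Fz 6.2 off -0.5800000000000001
t21.3 p [504.7 -52.1  84.6] F [-1.2 -1.8  6.2] M [-0.26  0.09 -0.05] w 0.176
```

View pics/c1s.png

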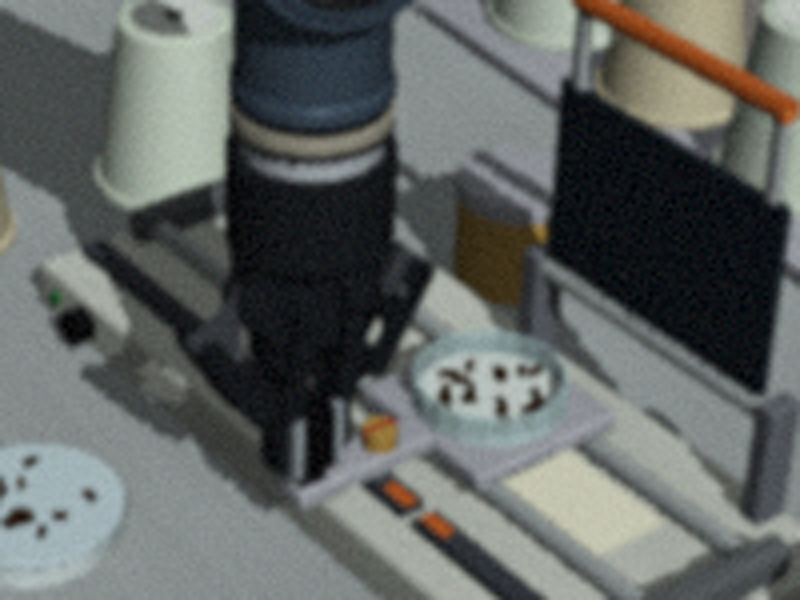

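View pics/c1.png

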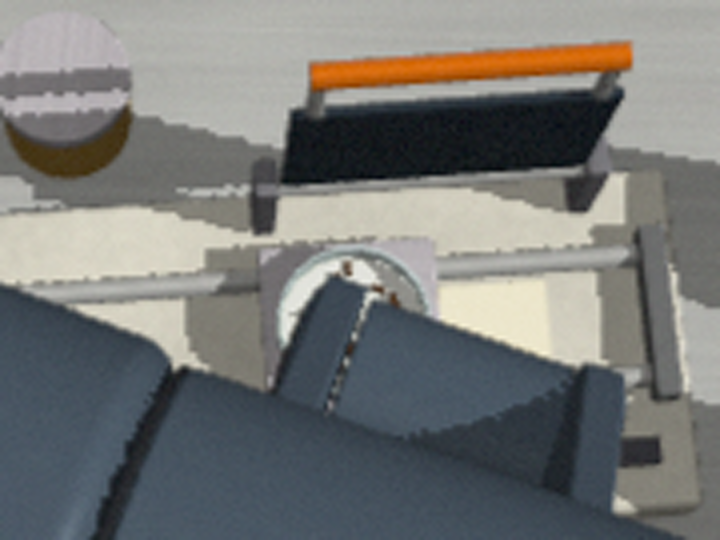

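```bash
python3 - <<'E'
from drag import *
for z in(60,64,68):
    b=atz("side",335,276.5,z); n=atz("side",344.5,298.2,36); print(z,b,n,(n-b)@r,(n-b)@nx)
off=-.7; base=None
for s in np.arange(142,164.1,2):
    h=manip.servo_line(P0+s*r+off*nx,vel=20); F=[];
    for _ in range(3): manip.dwell(.06); S=manip.state(); F.append(S["wrist_force"])
    F=np.mean(F,0); e=S["eef_pos"]
    print(s,"along",round((e-P0)@r,2),"Fr",round(F@r,1),"Fn",round(F@nx,1),"Fz",round(F[2],1))
    if abs(F@r)>3.5: break
E
```

```text
60 [554.12722305 -42.08882367  60.        ] [550.63158282 -82.27586872  36.        ] 39.67425082058549 -7.291907321557111
64 [551.11612633 -46.47664282  64.        ] [550.63158282 -82.27586872  36.        ] 35.59184092858157 -3.8781718574446584
68 [548.1050296  -50.86446197  68.        ] [550.63158282 -82.27586872  36.        ] 31.509431036577777 -0.46443639333210396
142.0 along 142.39 Fr 0.3 Fn -0.0 Fz 5.6
144.0 along 144.44 Fr 0.7 Fn 0.0 Fz 5.4
146.0 along 146.5 Fr 0.7 Fn -0.4 Fz 5.9
148.0 along 148.6 Fr 1.0 Fn -0.4 Fz 4.9
150.0 along 150.62 Fr 1.5 Fn -0.3 Fz 5.6
152.0 along 152.3 Fr -0.6 Fn 0.2 Fz 5.7
154.0 along 154.37 Fr 0.1 Fn 0.1 Fz 5.7
156.0 along 156.43 Fr 0.3 Fn -0.3 Fz 5.3
158.0 along 158.49 Fr 0.2 Fn -0.3 Fz 5.5
160.0 along 160.57 Fr 1.1 Fn -1.2 Fz 5.1
162.0 along 162.59 Fr 1.2 Fn -0.8 Fz 5.8
164.0 along 164.26 Fr -0.0 Fn 0.4 Fz 5.4
```

```bash
python3 - <<'E'
from drag import *
off=-.7; pk=0
for s in np.arange(165,178.1,1):
    h=manip.servo_line(P0+s*r+off*nx,vel=15); F=[]
    for _ in range(3): manip.dwell(.05); S=manip.state(); F.append(S["wrist_force"])
    F=np.mean(F,0); e=S["eef_pos"]; f=F@r; pk=max(pk,f)
    print(s,"along",round((e-P0)@r,2),"Fr",round(f,1),"Fn",round(F@nx,1),"Fz",round(F[2],1))
    if pk>2.5 and f<0.3 or f<-4: break
E
```

```text
165.0 along 164.9 Fr -1.9 Fn 0.6 Fz 5.6
166.0 along 165.92 Fr -1.2 Fn 0.0 Fz 5.3
167.0 along 166.98 Fr -1.3 Fn 0.1 Fz 5.9
168.0 along 168.21 Fr -0.8 Fn -0.9 Fz 5.3
169.0 along 169.38 Fr -0.1 Fn -0.1 Fz 5.2
170.0 along 170.69 Fr 1.5 Fn -0.7 Fz 5.7
171.0 along 172.1 Fr 2.8 Fn -1.4 Fz 5.2
172.0 along 172.51 Fr 1.2 Fn -0.5 Fz 5.8
173.0 along 172.79 Fr -1.7 Fn 0.1 Fz 6.0
```

```bash
python3 - <<'E'
from drag import *
off=-.7
for s in (174,173,172,171,172,172.5):
    manip.servo_line(P0+s*r+off*nx,vel=15); F=[]
    for _ in range(3): manip.dwell(.05); S=manip.state(); F.append(S["wrist_force"])
    F=np.mean(F,0); e=S["eef_pos"]
    print(s,"along",round((e-P0)@r,2),"Fr",round(F@r,1),"Fn",round(F@nx,1),"Fz",round(F[2],1))
manip.set_gripper(0.42); st(); manip.dwell(.5); e=st()["eef_pos"]; print((e-P0)@r)
snap("side","d1",(240,170,440,320),4)
E
```

```text
174 along 173.04 Fr -4.7 Fn 1.1 Fz 6.1
173 along 172.73 Fr -2.2 Fn -0.1 Fz 6.4
172 along 172.45 Fr 0.9 Fn -0.5 Fz 5.7
171 along 172.2 Fr 4.0 Fn -1.1 Fz 5.5
172 along 172.54 Fr 1.2 Fn -1.0 Fz 5.4
172.5 along 172.63 Fr 0.4 Fn -0.3 Fz 5.9
t32.9 p [507.  -83.6  83.7] F [ 0.3 -0.5 -0. ] M [-0.01 -0.03  0.02] w 0.419
t33.4 p [507.4 -83.8  84. ] F [-0.3 -0.7  0.3] M [0.01 0.01 0.  ] w 0.421
172.52216501949763
```

View pics/d1.png

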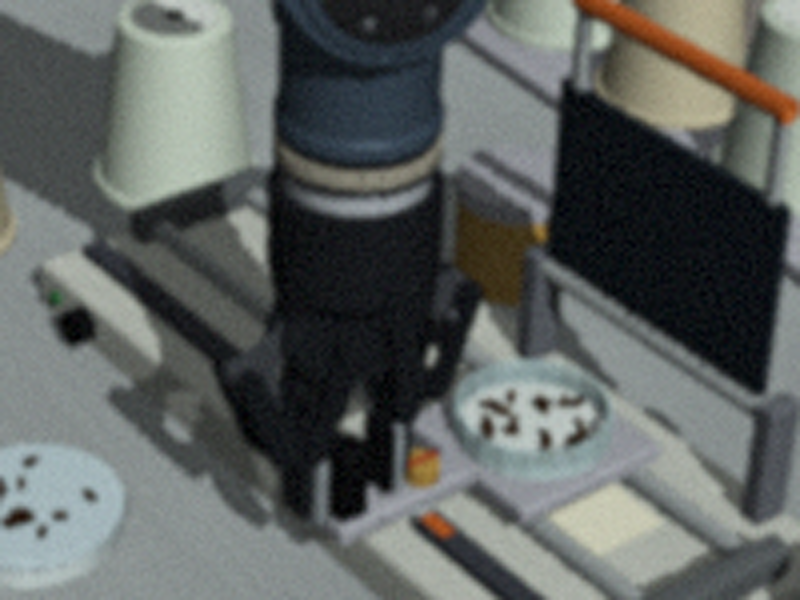

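The stiff push-back on both sides of 172.5 mm shows that the ball is in the notch. In the picture the plunger (425,462) sits over the first mark and the second mark, (437,525), lies just ahead of it. I regrip.

```bash
python3 - <<'E'
from drag import *
manip.set_gripper(0.0,grasp_force=60); manip.dwell(.6); S=st(); F=S["wrist_force"]; print("along",(S["eef_pos"]-P0)@r,"Fr",F@r,"Fn",F@nx)
for s in (172,173,172.5):   # tug test
    manip.servo_line(P0+s*r-.7*nx,vel=15); manip.dwell(.2); S=manip.state(); print(s,round((S["eef_pos"]-P0)@r,2),round(S["wrist_force"]@r,1))
d=snap("top","e1"); snap("side","e1s"); np.save("pics/e1.npy",d)
E
```

```text
t34.3 p [507.6 -83.8  84.1] F [0.8 0.8 2.8] M [ 0.18 -0.06 -0.09] w 0.174
along 172.53615216246848 Fr -0.6741251850819445 Fn 0.8345690151078782
172 172.38 2.1
173 172.68 -1.8
172.5 172.59 -0.3
```

View pics/e1.png

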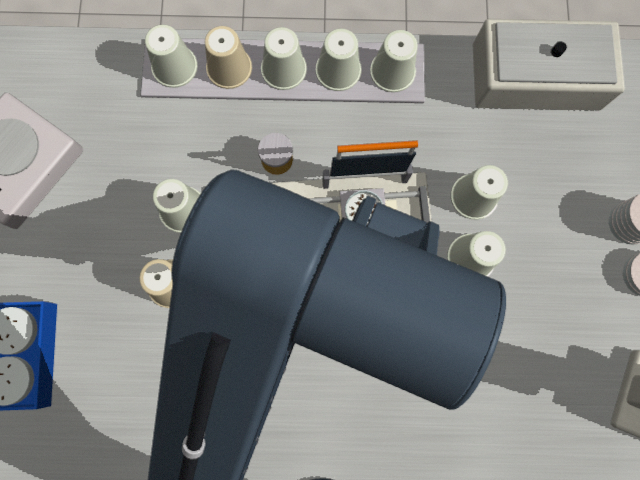

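View pics/e1s.png

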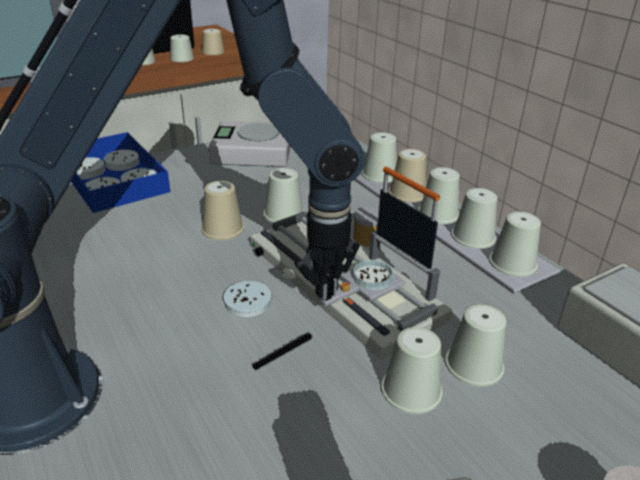

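The cover is upright: the bar in the top view is at (377,146), unchanged. All the bystanders stand where they did, and the carriage is held in the notch.

```bash
python3 - <<'E'
from h import *
st(); manip.job_done()
E
```

```text
t35.8 p [507.6 -83.9  84.1] F [1.  0.6 4. ] M [ 0.21 -0.17 -0.05] w 0.179
the job is handed in; nothing more can be done
```

I folded the cover upright by its orange bar and let go of it. I then slid the carriage about 172.5 mm until its ball dropped into the notch, and handed the job in at 35.8 s still gripping the handle at 60 N. The system gives no verdict, so the result rests on the checks below.

- **Cover:** the bar ended directly above the hinge to within about 4 mm. Its top is at 252 mm, which matches a bar centred 158 mm above the hinge. That puts it upright to roughly 1.5 degrees, and it did not move after I let go.
- **Notch:** the carriage jumped ahead and then pushed back about 3 N per mm on both sides of 172.5 mm. I let go once so it could centre itself, then gripped again. A ±0.5 mm tug gave about ±2 N and left it at 172.6 mm with almost no force along the rail. I pushed it no more than about 0.5 mm past the seat.
- **Grip:** the jaws stopped on the handle at about 15 mm.
- **Bystanders:** those that showed in the last pictures looked to be where they started. I judged this by eye, and in the top view the arm hid some of them.

**Disagreements:**
- The two cameras and the viewer's known sizes differed by 4 to 8 mm in x. I relied on force feedback for the final positions.
- While I swung the cover, the outward pull on the bar reached about 20 N until I corrected the arc. The bar slid about 9 mm along the fingers, still well within the grip.

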